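Press a wafer case shut under an interlocked hand press

TASK

Press the lid of the flat round wafer case home in the hand press. First set the case lying flat on the middle of the press's narrow pedestal and let go of it, then flip the safety catch right over, away from yourself, by its thumb tab, and only then pull the lever by its knob over to the left and all the way down to its stop, so that the pad presses on the case. Finish while holding the lever down there; do not let it go. Leave everything else on the bench where it is.

Things in the scene. Friction and masses are not known exactly. Their poses are not given: they have to be found in the camera images.
- press: The fixed hand press, standing sideways; origin on the pedestal's axis at worktop height. Axes of all press entries: x from pedestal to lever hinge (to the robot's right, within 0.3 rad), y away from the robot, z up. Base plate: top 14 mm high, reaching +125/-60 mm in x, +80/-56 mm in y. Two cheeks round the lever's hinge: outer faces at y = +/-21 mm, 88 mm high.
- case_center (a point): Centre (half-way up) of the single-wafer case: a flat round lidded box lying flat, 63 mm across (its lower 6 mm are 60 mm across), 12 mm thick, about 30 g, starting on the worktop right of the press. Its z axis points up.
- seat (a point): Middle of the flat top of the press's pedestal, a round post to the left of the lever's bracket: head 40 mm wide, 4 mm thick at its edge, top 55 mm above the worktop; below the head the post is 28 mm thick, its foot 52 mm. Has the press's axes.
- lever_hinge (a point): Fixed point on the lever's hinge line, which runs along press y: at press x = 80 mm, y = 0, 75 mm above the worktop. Has the press's axes.
- lever_knob (a point): Centre of the knob on the lever's end: a barrel along press y, 28 mm long and 27 mm thick (16 mm at its ends), 128.5 mm from the hinge line. The lever is a cranked 11 mm round bar. At rest the knob is 60 mm to press +x (right) of the hinge and 114 mm above it; fully down, 125 mm to press -x (left) of it and 30 mm above it.
- press_lever (a joint): Lever angle: 0 at rest (leaning right), growing as the knob is pulled over the top to the left (press -x) and down, 1.82 at the stop. A return spring pushes it back: about 1 N at the knob at first, 2.5 N near the stop, 6 N with a case under the pad (met at about 1.70). It flies back if let go.
- press_pad: Spring-loaded pressing pad on the lever: a 22 mm disc on a rod, giving way up to 16 mm, coming down on the middle of the pedestal. Origin on the rod's axis, 4 mm above the disc's underside when the lever is down; z then points up.
- press_catch (a joint): Safety catch angle, about a line along press x: near 0 (up to 0.2) its bar lies level across the lever's left side and stops it within about 0.2 rad; grows as the tab is pushed to press +y (away from the robot) and the bar swings up and out; 1.45 at the stop. Bar clear of lever and knob above 1.1. Light friction (about 1 N at the tab); stays where left.
- catch_hinge (a point): Fixed point on the catch's hinge line, in the tab's plane: at press x = 66 mm, y = 58 mm, 125 mm above the worktop. Has the press's axes.
- catch_tab (a point): Centre of the 15 mm ball on the catch's thumb tab, a 9 mm rod; 38 mm from the hinge line. At catch angle 0 the tab leans 0.25 rad from upright to press -y; it leans to +y by the angle less 0.25. The catch's bar, 10 mm thick, lies 43 mm to press +x of the tab's plane, points 66 mm to -y from the hinge line at 0 and rises with the angle.
- tub: Bystander, to be left where it is: squat round screw-top tub, 68 mm across, 46 mm high; origin at the centre of its underside.
- swabs: Bystander, to be left where it is: round tub with a wide lid, 58 mm across, 68 mm high; origin at the centre of its underside.
- vial: Bystander, to be left where it is: small capped vial, 20 mm across, 53 mm high; origin at the centre of its underside.
- dropper: Bystander, to be left where it is: small dropper bottle, 38 mm across, 80 mm high; origin at the centre of its underside.
- glass: Bystander, to be left where it is: glass beaker, 54 mm across, 70 mm high; origin at the centre of its underside.
- amber: Bystander, to be left where it is: narrow-necked bottle, 52 mm across, 114 mm high; origin at the centre of its underside.
- carton: Bystander, to be left where it is: wipes carton, 62 x 170 x 52 mm; origin at the centre of its underside.
- the_pen: Bystander, to be left where it is: pen lying flat, 140 mm long, 9 mm thick; origin at the centre of its underside.

How it is judged (in metres and radians):
On the way, in this order (a step that is already met when the one before it is completed fails the run):
1. the case lies centred on the pedestal and is let go (horizontal distance between case_center and seat below 0.01 m and z of case_center in the frame of seat between 0.002 and 0.01 m and angle between case_center's own z axis and vertical below 0.12 rad and contact force between the fingers and case below 0.1 N and value of joint press_lever below 0.3 rad), for 0.3 s.
2. the catch is flipped over while the lever is still back at rest (value of joint press_catch above 1.1 rad and value of joint press_lever below 0.3 rad), for 0.2 s.
At the end, for the whole second after the job is handed in: The robot holds the lever (over 1 N) past 1.73 rad of 1.82; the pad presses the case with over 2 N; the case lies flat (within 0.12 rad) on the pedestal, centre within 10 mm of its axis, not touched by the robot; the catch is still over (above 1.1 rad) (horizontal distance between case_center and seat below 0.01 m and z of case_center in the frame of seat between 0.002 and 0.01 m and angle between case_center's own z axis and vertical below 0.12 rad and value of joint press_catch above 1.1 rad and value of joint press_lever above 1.73 rad and contact force between press_pad and case above 2 N and contact force between the arm and case below 0.5 N and contact force between any of the fingers, the arm and press_lever above 1 N); the arm keeps its last pose, push and grip.
It fails at once if the lever is forced while the catch is on (value of joint press_lever above 0.35 rad and value of joint press_catch below 0.9 rad).
It fails at once if a bystander is shifted by more than 30 mm (distance of any of tub, swabs, vial, dropper, glass, amber, carton, the_pen from where it was at the start of the episode above 0.03 m).
It also fails if it takes over 61 s, if anything falls off the work surface, if the arm or the gripper's body presses on something with over 40 N, if the wrist force passes 120 N, or if a joint passes its speed limit or range.

ROBOT

A 6-joint arm with a two-finger parallel gripper is mounted at the origin on a cart in front of the work surface, level with it; the furniture and walls round the work are solid. World frame = base frame: x ahead of the robot, y to its left, z up, the work surface at z = 0. Lengths are in mm, angles in rad, forces in N, time in s.
With the tool pointing down it reaches from about 350 to 775 mm from the base axis. Payload 7.3 kg.
Tool frame: the origin (TCP) lies at the very end of the fingers, on their centre line; the grasp point (between the pads) lies 19 mm behind it; z points along the fingers, x is the direction in which the jaws open and shut, and the axes are right-handed (so a half turn about z gives the same grasp; the last joint's range is limited). The gripper opens to 92 mm and grips with 3 to 60 N. Pads are 19 mm wide; open, the fingers measure 130 mm over their backs; the gripper's body (75 mm by 190 mm) begins 47 mm behind the grasp point.
Start: joints at [-0.146, 0.342, 1.524, -0, 1.275, -0.146], TCP at [525.019, 0.019, 226.741] pointing down, gripper open.
Joint ranges: [-2.53, 2.53], [-0.77, 2.02], [0.04, 2.7], [-1, 4.14], [0.28, 2.66], [-3.11, 3.11]. Speed limits (rad/s): [2.57, 2.57, 3.14, 3.14, 3.14, 3.14].

INTERFACE

Orientations are given as [roll, pitch, yaw] about the fixed x, y, z axes, in that order (R = Rz(yaw) Ry(pitch) Rx(roll)).
In Python, from plant import bot, capture, camera_params gives the robot as it stands.
- The arm moves only by the shell command python3 -m jog 'ROWS' [OPENING]. ROWS is a JSON object of lists of equal length, an entry for each row: "xyz": the shift along the world's x, y, z as a fraction of full scale, a list of three; "angular": the turn, a rotation vector about the world's x, y, z as a fraction of full scale, a list of three. In form: {"xyz": [[x, y, z], ...], "angular": [[wx, wy, wz], ...]}. A call has 1 to 10 rows; each row shifts and turns the pose as measured when the row begins; what a row does not reach is not made up. Full scale, the value 1, is 2 cm for a shift and 6 degrees for a turn. A row lasts 1/10 s, in which the tool goes at most 50 mm and 8.59 degrees, less where a joint would pass 70% of its speed; a pose out of reach is approached as far as the arm can. A call with a number of a shift or a turn outside -1 to 1 is refused whole. A call with a gripper value outside its range is refused whole. OPENING is the closure, from -1 (fully open) to 1 (shut), set as the call begins (- or left out, the last holds). The fingers move at their own pace and stop on an object; the grip force is fixed at half the most. Time passes only in rows, so rows that do not move let the fingers close. It gives the time, the measured TCP pose, the force and the opening at its end, in the units of the state.
- bot.get_obs(): the state, without advancing time (a new reading comes with each control period).
- capture(name): name is "scene" or "side" or "wrist"; returns the picture (420x560x3 uint8, red, green, blue); there is no depth.
- camera_params(name): a dict with "fx", "fy", "cx", "cy" (pixels), "rvec" (rotation vector, rad) and "tvec" (3), from world to camera coordinates, as OpenCV has them. Camera axes: x right, y down, z forward; pixel columns grow to the right and rows downward; lengths in mm; the calibration is good to about 2 mm. A picture is of the moment at which its call begins: read the wrist's pose just before it. camera_params takes no time and is no camera call; for the wrist camera it gives the pose at the moment of the call.
- bot.close_job(): hands the job in, once; it reports no verdict.
The state is a dict: "time": time; "joint_positions": joint angles; "dq": joint speeds; "tau": joint torques, N m; "tool_pos": TCP position; "tcp_rot": TCP orientation; "contact_force": force on the tool from outside, world axes, zero at the start; "moment": the same for the moment, N m; "grip_width": finger opening in mm.
Only numpy, scipy, OpenCV 4.12 (cv2) and the standard library are available. Lean on these libraries where they do the work, as an engineer would, in place of code of your own. Each camera call takes 0.05 s, during which the arm holds its last target.

## Working session

There is one attempt and no reset: what is moved stays moved. The work goes in short steps, Python scripts to look and compute and a shell command to move; the robot and the scene stay as the last step left them, time stands still between calls to the robot, and variables do not carry over. Pictures are saved under pics/ and viewed, and the job is handed in when it is done.

```bash
ls; mkdir -p pics
python3 - <<'E'
from plant import bot,capture,camera_params
import cv2
for n in ["scene","side","wrist"]:
    p=camera_params(n);print(n,p)
    cv2.imwrite(f"pics/{n}0.png",capture(n)[:,:,::-1])
print(bot.get_obs())
E
```

```text
pics
scene {'fx': 492.6561988952722, 'fy': 492.6561988952722, 'cx': 278.4013548488906, 'cy': 206.85091926163471, 'rvec': array([ 2.17429108, -0.73351408,  0.35843391]), 'tvec': array([-399.52251909,  303.16556723, 1313.1372986 ])}
side {'fx': 475.04681387126686, 'fy': 475.04681387126686, 'cx': 282.8728064404664, 'cy': 210.42798656835245, 'rvec': array([ 1.92050548, -0.53309047,  0.35299094]), 'tvec': array([-454.94417586,  227.19458185, 1353.4323549 ])}
wrist {'fx': 319.71559934839485, 'fy': 319.71559934839485, 'cx': 281.74045500603756, 'cy': 207.58384539954278, 'rvec': array([-2.86146082e+00, -1.41005541e-03,  1.54064442e-03]), 'tvec': array([-523.55267897,  -35.40885718,  390.03731852])}
{'time': 0.15, 'joint_positions': array([-1.46014843e-01,  3.42580422e-01,  1.52476911e+00, -6.53322720e-06,
        1.27538187e+00, -1.46017183e-01]), 'dq': array([-0.00217763, -0.00348252, -0.00361588,  0.00015097, -0.00120136,
       -0.00057478]), 'tau': array([ 7.52666965e-04, -4.31470585e+01, -2.44352603e+01,  7.18239485e-02,
        5.38185902e-02, -1.32920518e-04]), 'tool_pos': array([5.24713117e+02, 5.46459696e-02, 2.26205336e+02]), 'tcp_rot': array([-3.14143315e+00,  1.12754248e-03,  4.33486528e-06]), 'contact_force': array([0.0472862 , 0.33211824, 0.29155266]), 'moment': array([-0.00482041,  0.00968211,  0.02001696]), 'grip_width': 91.76544938231775}
```

View pics/scene0.png

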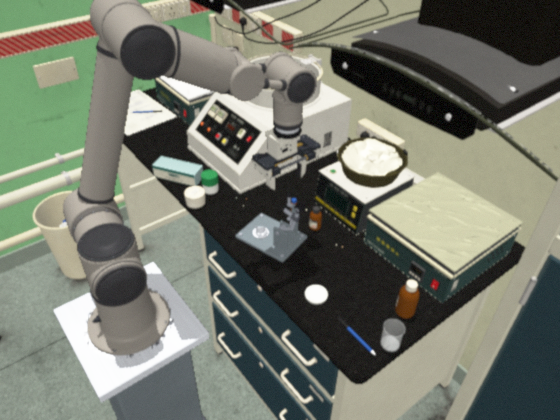

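View pics/side0.png

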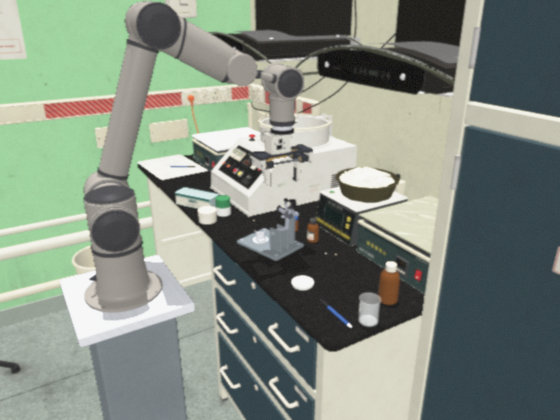

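View pics/wrist0.png

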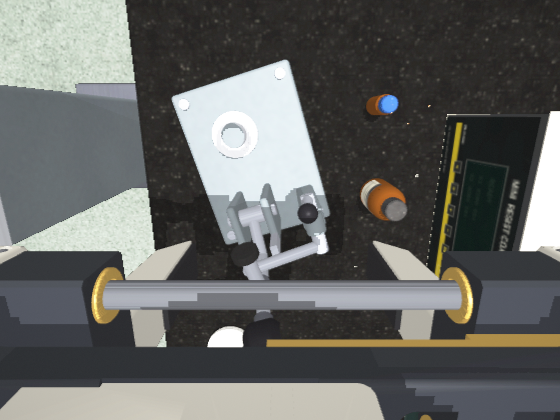

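```bash
cat > h.py <<'E'
import numpy as np,cv2
from plant import bot,capture,camera_params
def P(n):
    p=camera_params(n);K=np.array([[p['fx'],0,p['cx']],[0,p['fy'],p['cy']],[0,0,1]])
    R=cv2.Rodrigues(np.array(p['rvec']))[0];return K,R,np.array(p['tvec'])
def cast(cam,uv,z):
    K,R,t=cam;d=R.T@np.linalg.solve(K,[uv[0],uv[1],1]);c=-R.T@t
    return c+d*(z-c[2])/d[2]
def proj(cam,X):
    K,R,t=cam;x=K@(R@np.array(X,float)+t);return x[:2]/x[2]
def tri(c1,u1,c2,u2):
    A=[];b=[]
    for (K,R,t),u in((c1,u1),(c2,u2)):
        d=R.T@np.linalg.solve(K,[u[0],u[1],1]);d/=np.linalg.norm(d);c=-R.T@t;M=np.eye(3)-np.outer(d,d);A.append(M);b.append(M@c)
    X=np.linalg.solve(sum(A),sum(b));return X
E
python3 - <<'E'
import cv2
w=cv2.imread("pics/wrist0.png");s=cv2.imread("pics/scene0.png");d=cv2.imread("pics/side0.png")
cv2.imwrite("pics/w0z.png",cv2.resize(w[50:350,150:430],None,fx=2,fy=2,interpolation=cv2.INTER_CUBIC))
a=cv2.resize(s[180:320,220:350],None,fx=3,fy=3,interpolation=cv2.INTER_CUBIC)
b=cv2.resize(d[180:320,220:350],None,fx=3,fy=3,interpolation=cv2.INTER_CUBIC)
cv2.imwrite("pics/sd0z.png",cv2.hconcat([a,b]))
E
```

```text
(no output)
```

View pics/w0z.png

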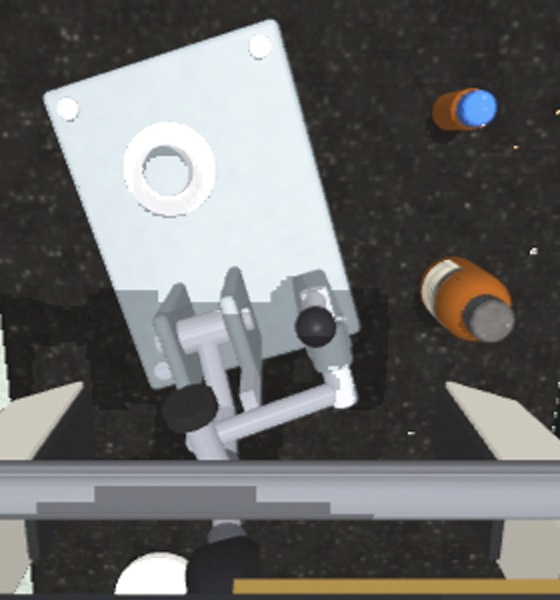

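View pics/sd0z.png

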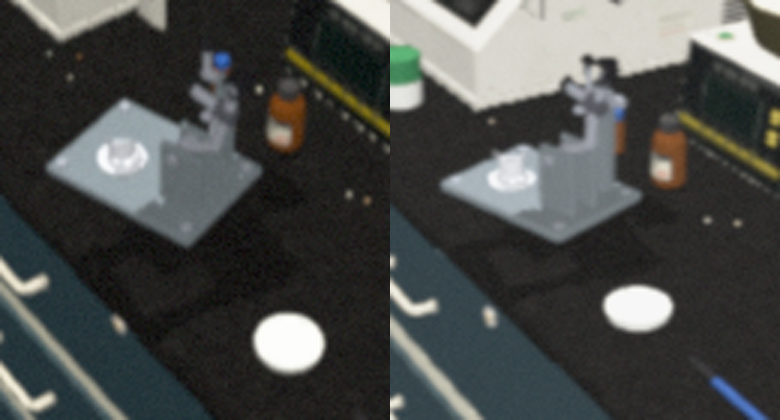

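Run:
```python
from h import *
c=P("wrist");K,R,t=c;print("cam",-R.T@t)
z=[(45,95),(275,20),(356,327),(152,388)]
m=np.array([[-60,-56],[-60,80],[125,80],[125,-56]],float)
W=np.array([cast(c,(150+a/2,50+b/2),14)[:2] for a,b in z])
print(W, [np.linalg.norm(W[i]-W[(i+1)%4]) for i in range(4)])
mc=m.mean(0);wc=W.mean(0)
U,S,V=np.linalg.svd((m-mc).T@(W-wc));Rm=(U@V).T
print("R",Rm,"det",np.linalg.det(Rm)); o=wc-Rm@mc; print("origin",o,"resid",(m@Rm.T+o)-W)
print("xdir angle",np.arctan2(Rm[1,0],Rm[0,0]))
def pw(x,y,zz): return np.array([*(Rm@[x,y]+o),zz])
for n,p in dict(seat=(0,0,55),foot=(0,0,20),hinge=(80,0,75),knob=(140,0,189),catch=(66,58,125),tab=(66,58-38*np.sin(.25),125+38*np.cos(.25))).items():
    w=pw(*p);u=proj(c,w);print(n,w.round(1),"wr",u.round(1),"zoom",((u-[150,50])*2).round(0),"scene",proj(P("scene"),w).round(1),"side",proj(P("side"),w).round(1))
for n,u in(("scene",(316.3,294.3)),("side",(302.7,283))):print("case",cast(P(n),u,9))
# pedestal ring
print(cast(c,(150+169/2,50+169/2),55),cast(c,(150+166/2,50+171/2),55))
```

```text
cam [523.97851805  74.23375901 384.08945279]
[[403.84452764  93.1964859 ]
 [529.69699621 131.04370359]
 [579.7231528  -39.64484604]
 [454.31671322 -79.52731789]] [np.float64(131.42014964521977), np.float64(177.868483208563), np.float64(131.59554190447506), np.float64(179.94708642991395)]
R [[ 0.28602208  0.95822303]
 [-0.95822303  0.28602208]] det 0.9999999999999996
origin [471.10095359  53.97698985] resid [[-3.5653883   2.25664921]
 [ 0.90047488  3.30843418]
 [ 3.7884028  -3.2742763 ]
 [-1.12348938 -2.2908071 ]]
xdir angle -1.2807234288119562
seat [471.1  54.   55. ] wr [229.5 136.5] zoom [159. 173.] scene [259.6 223.5] side [259.3 229.1]
foot [471.1  54.   20. ] wr [234.5 134.5] zoom [169. 169.] scene [259.7 231.8] side [259.5 238.5]
hinge [494.  -22.7  75. ] wr [252.3 215.1] zoom [205. 330.] scene [280.6 229.2] side [276.7 230.7]
knob [511.1 -80.2 189. ] wr [264.  338.7] zoom [228. 577.] scene [298.5 207.9] side [290.8 203. ]
catch [545.6   7.3 125. ] wr [307.8 198.8] zoom [316. 298.] scene [288.2 204.8] side [285.5 210.2]
tab [536.5   4.6 161.8] wr [299.2 215.1] zoom [298. 330.] scene [286.7 196.9] side [283.6 200.7]
case [ 453.9448713  -239.07188355    9.        ]
case [ 451.50076643 -243.18836783    9.        ]
[476.19169164  55.93094441  55.        ] [474.64318457  54.94740726  55.        ]
```

```bash
python3 -m jog '{"xyz":[[-0.5,-0.6,1],[-0.5,-0.6,1],[-0.5,-0.6,1],[-0.5,-0.6,0.5],[-0.5,-0.6,0],[0,-0.5,0],[0,-0.5,0],[0,0,0]],"angular":[[0,0,0],[0,0,0],[0,0,0],[0,0,0],[0,0,0],[0,0,0],[0,0,0],[0,0,0]]}'
python3 - <<'E'
from h import *
c=P("wrist");K,R,t=c;print("cam",-R.T@t);np.savez("c1.npz",K=K,R=R,t=t)
cv2.imwrite("pics/w1.png",capture("wrist")[:,:,::-1])
for n,p in dict(seat=(471,54,55),case=(453,-241,9)).items():print(n,proj(c,p))
E
```

```text
time: 0.95
tool_pos: [471.1, -83.2, 295.4]
tcp_rot: [-3.14, 0.008, 0.001]
contact_force: [0.0, 0.4, 0.6]
grip_width: 91.8
cam [471.36926871  -9.15973582 453.31954521]
seat [284.12826014  58.54675111]
case [271.66286678 272.99247414]
```

View pics/w1.png

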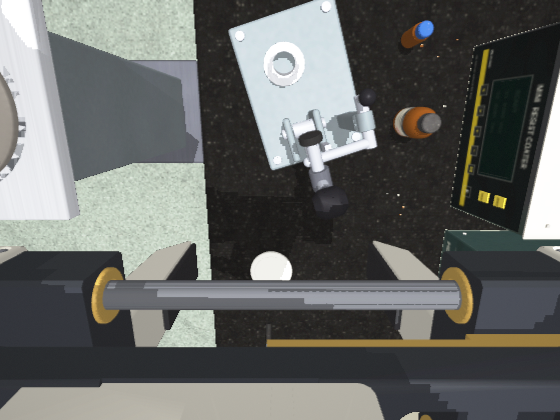

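Run:
```python
from h import *
w=cv2.imread("pics/w1.png")
cv2.imwrite("pics/w1z.png",cv2.resize(w[0:225,215:395],None,fx=3.3,fy=2.6667*3.3/3.3*1.0 if 0 else 2.6667,interpolation=cv2.INTER_CUBIC) if 0 else cv2.resize(w[0:225,215:395],None,fx=2.6667,fy=2.6667,interpolation=cv2.INTER_CUBIC))
g=cv2.cvtColor(w,cv2.COLOR_BGR2GRAY)
m=(g>180).astype(np.uint8)
n,l,s,ce=cv2.connectedComponentsWithStats(m)
for i in range(1,n):
    if s[i,4]>150 and s[i,0]>220 and s[i,0]<400: print(s[i],ce[i])
```

```text
[  230     0   147   172 14222] [299.62431444  79.6814794 ]
[376 243  31  26 201] [391.10945274 253.21393035]
[251 252  41  28 979] [270.83452503 266.96731359]
```

View pics/w1z.png

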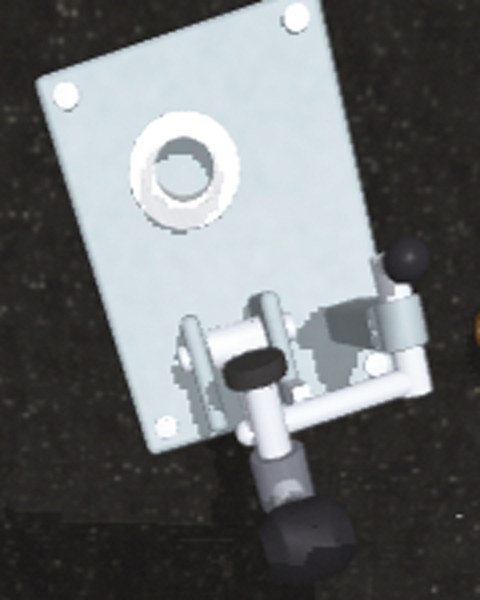

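Run:
```python
from h import *
p={'fx': 319.71559934839485,'cx': 281.74045500603756, 'cy': 207.58384539954278}
K=np.array([[p['fx'],0,p['cx']],[0,p['fx'],p['cy']],[0,0,1]])
c0=(K,cv2.Rodrigues(np.array([-2.86146082e+00, -1.41005541e-03,  1.54064442e-03]))[0],np.array([-523.55267897,  -35.40885718,  390.03731852]))
d=np.load("c1.npz");c1=(d['K'],d['R'],d['t'])
np.savez("c0.npz",K=c0[0],R=c0[1],t=c0[2])
z0=lambda a,b:(150+a/2,50+b/2)
z1=lambda a,b:(215+a/2.6667,b/2.6667)
prs=dict(disc=(z0(166,171),z1(184,167)),ring=(z0(169,169),z1(185,170)),bl=(z0(45,95),z1(38,78)),tab=(z0(316,326),z1(408,260)),br=(z0(152,388),z1(152,453)),bolt1=(z0(67,108),z1(65,95)),bolt2=(z0(260,46),z1(296,17)),knob=(z0(222,565),z1(310,538)))
for k,(a,b) in prs.items():
    X=tri(c0,a,c1,b);print(k,X.round(1),(proj(c0,X)-a).round(1),(proj(c1,X)-b).round(1))
for z,nm in((55,'disc'),(20,'ring'),(161,'tab'),(189,'knob')):print(nm,cast(c0,prs[nm][0],z).round(1),cast(c1,prs[nm][1],z).round(1))
m=[(38,78),(322,0),None,(152,453)]
for q in m:
    if q:print(cast(c1,z1(*q),14).round(1))
print("case",cast(c1,(271,271),12))
w=cv2.imread("pics/w0z.png")[100:240,100:240];v=cv2.imread("pics/w1z.png")[90:250,110:260]
cv2.imwrite("pics/ped.png",cv2.hconcat([cv2.resize(w,(400,400)),cv2.resize(v,(400,427))[:400]]))
```

```text
disc [470.8  53.5  29.8] [0. 0.] [-0. -0.]
ring [471.1  53.8  19.3] [0.2 0.1] [-0.2 -0.1]
bl [403.3  93.5  13.5] [-0.3 -0.2] [0.2 0.2]
tab [543.    6.4 162.7] [0.4 0.2] [-0.3 -0.1]
br [454.2 -81.   11.1] [0.4 0.2] [-0.3 -0.2]
bolt1 [415.5  86.4  14.7] [0. 0.] [-0. -0.]
bolt2 [521.5 118.3  14.4] [-0.1 -0.1] [0.1 0.1]
knob [510.5 -79.7 184.3] [2.6 1.5] [-2.3 -1.2]
disc [474.6  55.   55. ] [470.9  49.7  55. ]
ring [471.  54.  20.] [471.3  53.6  20. ]
tab [542.9   6.  161. ] [543.7   6.4 161. ]
knob [509.  -74.8 189. ] [511.8 -79.5 189. ]
[403.1  93.6  14. ]
[532.9 125.2  14. ]
[454.7 -80.8  14. ]
case [ 452.13713762 -236.08772861   12.        ]
```

View pics/ped.png

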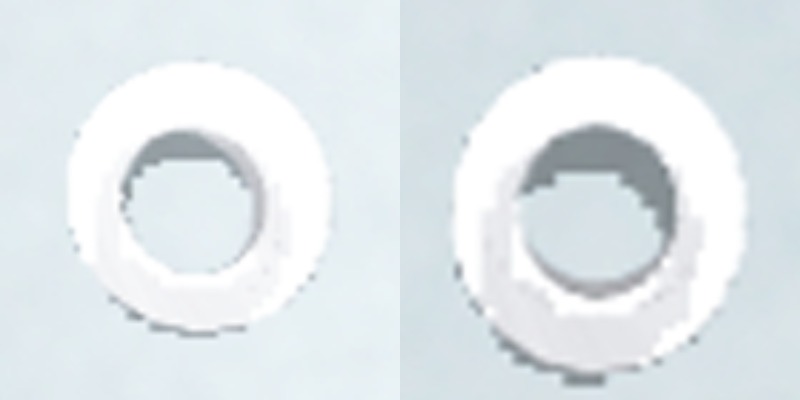

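```bash
python3 -m jog '{"xyz":[[0,-1,0],[0,-1,0],[0,-1,0],[0,-1,-1],[0,-1,-1],[0,-1,-1],[0,-1,-0.5],[0,-1,0],[0,-1,0],[0,-1,0]],"angular":[[0,0,0.7],[0,0,0.7],[0,0,0.7],[0,0,0.67],[0,0,0],[0,0,0],[0,0,0],[0,0,0],[0,0,0],[0,0,0]]}'
python3 - <<'E'
from h import *
c=P("wrist");K,R,t=c;print("cam",-R.T@t);np.savez("c2.npz",K=K,R=R,t=t)
w=capture("wrist")[:,:,::-1];cv2.imwrite("pics/w2.png",w)
g=cv2.cvtColor(w,cv2.COLOR_BGR2GRAY)
n,l,s,ce=cv2.connectedComponentsWithStats((g>180).astype(np.uint8))
for i in range(1,n):
    if s[i,4]>800: print(s[i],ce[i],cast(c,ce[i],12).round(1))
for q in((340,320),(374,353)):print("pen",cast(P("scene"),q,5).round(0))
print(bot.get_obs()['tool_pos'],bot.get_obs()['tcp_rot'])
E
```

```text
time: 2.0
tool_pos: [473.9, -283.2, 217.4]
tcp_rot: [-3.13, 0.01, 0.313]
contact_force: [-0.3, 0.9, -0.4]
grip_width: 91.8
cam [ 452.10883506 -213.81893104  376.14667019]
[    0     0   206   280 43015] [ 88.32342206 140.32767639] [ 248.9 -303.5   12. ]
[ 250  111   57   57 2586] [278.03325599 138.98839907] [ 451.2 -236.2   12. ]
[ 374  241   65   39 1155] [404.36796537 263.26233766] [ 645.7 -331.2   12. ]
[ 103  293   99   13 1201] [150.52206495 299.23563697] [ 356.7 -479.6   12. ]
[ 305  293  155   15 2086] [385.42233941 299.89022052] [ 643.4 -385.7   12. ]
[ 130  310  147   37 3710] [197.94690027 329.34797844] [ 425.8 -504.    12. ]
[399 310  35  29 849] [416.28386337 323.77031802] [ 695.3 -405.6   12. ]
[    0   383   384    37 13178] [196.31916831 401.8882228 ] [ 452.5 -621.3   12. ]
pen [ 449. -342.    5.]
pen [ 448. -468.    5.]
[ 473.85601125 -286.33533126  217.36612527] [-3.13249227  0.01043067  0.31120754]
```

View pics/w2.png

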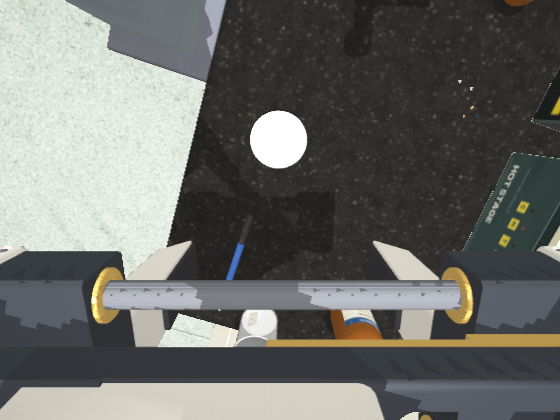

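Run:
```python
from h import *
for k in range(2):
    print(bot.get_obs()['tool_pos'],bot.get_obs()['tcp_rot'])
    c=P("wrist");w=capture("wrist")[:,:,::-1]
    g=cv2.cvtColor(w,cv2.COLOR_BGR2GRAY)
    n,l,s,ce=cv2.connectedComponentsWithStats((g>180).astype(np.uint8))
    for i in range(1,n):
        if 2200<s[i,4]<3000: print(s[i],ce[i],cast(c,ce[i],12).round(1))
for n in("scene","side"):
    c=P(n);w=capture(n)[:,:,::-1];g=w.min(2)
    n,l,s,ce=cv2.connectedComponentsWithStats((g>150).astype(np.uint8))
    for i in range(1,n):
        if np.hypot(*(ce[i]-proj(c,(451,-236,12))))<12: print(s[i],ce[i],cast(c,ce[i],10).round(1))
```

```text
[ 473.85601125 -286.33533126  217.36612527] [-3.13249227  0.01043067  0.31120754]
[ 251  107   57   58 2607] [278.90141926 135.80245493] [ 451.2 -236.2   12. ]
[ 473.80148888 -284.77061942  217.49417913] [-3.13156175  0.01009801  0.3104038 ]
[ 250  109   57   58 2596] [278.36171032 137.35285054] [ 451.1 -236.2   12. ]
[305 285  23  19 355] [315.8028169  293.72394366] [ 453.6 -237.3   10. ]
[291 275  23  15 268] [302.23880597 282.15671642] [ 452. -240.   10.]
```

```bash
cat >> h.py <<'E'
from scipy.spatial.transform import Rotation as Ro
def need(xyz,yaw,rp=(np.pi,0)):
    o=bot.get_obs();d=np.array(xyz)-o['tool_pos']
    Rd=Ro.from_euler('xyz',[rp[0],rp[1],yaw]);Rc=Ro.from_euler('xyz',o['tcp_rot'])
    rv=(Rd*Rc.inv()).as_rotvec()
    print("tcp",o['tool_pos'].round(1),"rot",o['tcp_rot'].round(3),"F",o['contact_force'].round(1),"w",round(o['grip_width'],1),"t",o['time'])
    print("d mm",d.round(1),"units",(d/20).round(2),"ang units",(np.degrees(rv)/6).round(2))
E
python3 -c "
from h import *
need((451.5,-236.5,60),.29)"
```

```text
tcp [ 473.8 -282.2  218.1] rot [-3.131  0.01   0.312] F [ 0.2 -0.4  0.3] w 91.7 t 2.25
d mm [ -22.3   45.7 -158.1] units [-1.11  2.29 -7.91] ang units [-0.07 -0.12 -0.21]
```

```bash
python3 -m jog '{"xyz":[[-0.4,0.7,-0.5],[-0.4,0.8,-1],[-0.3,0.8,-1],[0,0,-1],[0,0,-1],[0,0,-1],[0,0,-1],[0,0,-1],[0,0,-0.4],[0,0,0]],"angular":[[-0.07,-0.12,-0.21],[0,0,0],[0,0,0],[0,0,0],[0,0,0],[0,0,0],[0,0,0],[0,0,0],[0,0,0],[0,0,0]]}'
python3 -c "
from h import *
need((451.5,-236.5,4),.29)"
```

```text
time: 3.25
tool_pos: [453.1, -225.0, 59.5]
tcp_rot: [3.137, -0.007, 0.3]
contact_force: [-0.2, 0.0, 0.5]
grip_width: 91.9
tcp [ 453.1 -225.    59.5] rot [ 3.137 -0.007  0.3  ] F [-0.2  0.   0.5] w 91.9 t 3.25
d mm [ -1.6 -11.5 -55.5] units [-0.08 -0.57 -2.78] ang units [ 0.03  0.08 -0.09]
```

```bash
python3 -m jog '{"xyz":[[-0.08,-0.3,-0.5],[0,-0.27,-0.5],[0,0,-0.5],[0,0,0],[0,0,0]],"angular":[[0.03,0.08,-0.09],[0,0,0],[0,0,0],[0,0,0],[0,0,0]]}'
python3 -c "
from h import *
need((451.5,-236.5,4),.29)"
```

```text
time: 3.75
tool_pos: [452.9, -238.2, 29.4]
tcp_rot: [3.139, -0.002, 0.29]
contact_force: [0.0, -0.3, 1.1]
grip_width: 91.8
tcp [ 452.9 -238.2   29.4] rot [ 3.139e+00 -2.000e-03  2.900e-01] F [ 0.  -0.3  1.1] w 91.8 t 3.75
d mm [ -1.4   1.7 -25.4] units [-0.07  0.09 -1.27] ang units [0.02 0.03 0.  ]
```

```bash
python3 -m jog '{"xyz":[[-0.07,0.09,-0.5],[0,0,-0.4],[0,0,-0.35],[0,0,0]],"angular":[[0.02,0.03,0],[0,0,0],[0,0,0],[0,0,0]]}'
python3 -c "
from h import *
need((451.5,-236.5,4),.29)"
```

```text
time: 4.15
tool_pos: [451.4, -236.2, 2.6]
tcp_rot: [-3.141, -0.0, 0.29]
contact_force: [0.2, 0.0, 0.5]
grip_width: 91.6
tcp [ 451.4 -236.2    2.6] rot [-3.141 -0.     0.29 ] F [0.2 0.  0.5] w 91.6 t 4.15
d mm [ 0.1 -0.3  1.4] units [ 0.   -0.02  0.07] ang units [-0.  0.  0.]
```

```bash
python3 -m jog '{"xyz":[[0,0,0.05],[0,0,0],[0,0,0],[0,0,0],[0,0,0],[0,0,0],[0,0,0],[0,0,0]],"angular":[[0,0,0],[0,0,0],[0,0,0],[0,0,0],[0,0,0],[0,0,0],[0,0,0],[0,0,0]]}' 1
python3 -c "
from h import *
need((471.1,53.9,110),.29)"
```

```text
time: 4.95
tool_pos: [451.9, -236.4, 4.3]
tcp_rot: [3.141, -0.001, 0.29]
contact_force: [0.0, -0.2, -0.9]
grip_width: 61.9
tcp [ 451.9 -236.4    4.3] rot [ 3.141e+00 -1.000e-03  2.900e-01] F [ 0.  -0.2 -0.9] w 61.9 t 4.95
d mm [ 19.2 290.3 105.7] units [ 0.96 14.52  5.28] ang units [ 0.01  0.01 -0.  ]
```

```bash
python3 -m jog '{"xyz":[[0,0,0.5],[0,0,1],[0,0,1],[0,0,1],[0,0,1],[0,0.3,1],[0,0.6,1],[0,1,1],[0,1,1],[0,1,1]],"angular":[[0,0,0],[0,0,0],[0,0,0],[0,0,0],[0,0,0],[0,0,0],[0,0,0],[0,0,0],[0,0,0],[0,0,0]]}'
python3 - <<'E'
from h import *
need((471.1,53.9,240),.29)
d=np.load("c1.npz");c1=(d['K'],d['R'],d['t'])
for z in (140,155,165):
    X=cast(c1,(215+254/2.667,370/2.667),z);r=X[:2]-[471.1,53.9];print(.286*r[0]-.958*r[1],.958*r[0]+.286*r[1])
E
```

```text
time: 5.95
tool_pos: [449.4, -156.7, 205.2]
tcp_rot: [-3.141, 0.0, 0.286]
contact_force: [0.4, -0.2, -0.1]
grip_width: 61.8
tcp [ 449.4 -156.7  205.2] rot [-3.141  0.     0.286] F [ 0.4 -0.2 -0.1] w 61.8 t 5.95
d mm [ 21.7 210.6  34.8] units [ 1.09 10.53  1.74] ang units [-0.   -0.    0.04]
87.68319465951514 0.23161965998697198
86.38125113379321 -0.630539035063876
85.51328878331194 -1.2053114984311435
```

```bash
python3 -m jog '{"xyz":[[0,0,1],[0,0.5,1],[0,1,0.2],[0,1,0],[0.2,1,0],[0.2,1,0],[0.2,1,0],[0.2,1,0],[0.2,1,0],[0.1,1,0]],"angular":[[0,0,0],[0,0,0],[0,0,0],[0,0,0],[0,0,0],[0,0,0],[0,0,0],[0,0,0],[0,0,0],[0,0,0]]}'
python3 - <<'E'
from h import *
need((471.1,53.9,240),.29)
E
```

```text
time: 6.95
tool_pos: [470.0, 20.8, 262.9]
tcp_rot: [3.133, -0.011, 0.285]
contact_force: [0.6, -1.1, -0.8]
grip_width: 61.8
tcp [470.   20.8 262.9] rot [ 3.133 -0.011  0.285] F [ 0.6 -1.1 -0.8] w 61.8 t 6.95
d mm [  1.1  33.1 -22.9] units [ 0.06  1.65 -1.15] ang units [0.04 0.12 0.05]
```

```bash
python3 -m jog '{"xyz":[[0.06,0.8,0],[0,0.7,0],[0,0,-0.5],[0,0,-1],[0,0,-1],[0,0,-1],[0,0,-1],[0,0,-1],[0,0,-0.5],[0,0,0]],"angular":[[0.04,0.12,0.05],[0,0,0],[0,0,0],[0,0,0],[0,0,0],[0,0,0],[0,0,0],[0,0,0],[0,0,0],[0,0,0]]}'
python3 - <<'E'
from h import *
need((471.1,53.9,80),.29)
E
```

```text
time: 7.95
tool_pos: [467.7, 50.6, 140.4]
tcp_rot: [3.139, -0.002, 0.294]
contact_force: [-0.8, 0.7, -0.3]
grip_width: 61.7
tcp [467.7  50.6 140.4] rot [ 3.139e+00 -2.000e-03  2.940e-01] F [-0.8  0.7 -0.3] w 61.7 t 7.95
d mm [  3.4   3.3 -60.4] units [ 0.17  0.17 -3.02] ang units [ 0.02  0.03 -0.04]
```

```bash
python3 -m jog '{"xyz":[[0.17,0.17,-0.7],[0,0,-0.7],[0,0,-0.7],[0,0,-0.5],[0,0,-0.2],[0,0,0],[0,0,0]],"angular":[[0.02,0.03,-0.04],[0,0,0],[0,0,0],[0,0,0],[0,0,0],[0,0,0],[0,0,0]]}'
python3 - <<'E'
from h import *
need((471.1,53.9,62),.29)
for n in("scene","side"):cv2.imwrite(f"pics/{n}3.png",cv2.resize(capture(n)[150:290,200:340,::-1],None,fx=4,fy=4,interpolation=cv2.INTER_CUBIC))
c=P("wrist");cv2.imwrite("pics/w3.png",capture("wrist")[:,:,::-1])
E
python3 -c "
import cv2
cv2.imwrite('pics/ss3.png',cv2.hconcat([cv2.resize(cv2.imread('pics/%s3.png'%n),(400,400)) for n in('scene','side')]))"
```

```text
time: 8.65
tool_pos: [474.7, 53.9, 83.5]
tcp_rot: [3.139, -0.007, 0.288]
contact_force: [0.7, -0.6, 0.3]
grip_width: 62.0
tcp [474.7  53.9  83.5] rot [ 3.139 -0.007  0.288] F [ 0.7 -0.6  0.3] w 62.0 t 8.65
d mm [ -3.6   0.  -21.5] units [-0.18  0.   -1.08] ang units [0.   0.07 0.02]
```

View pics/ss3.png

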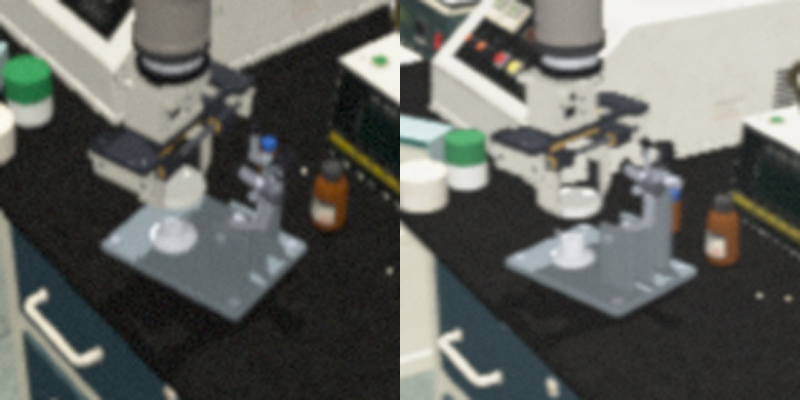

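View pics/w3.png

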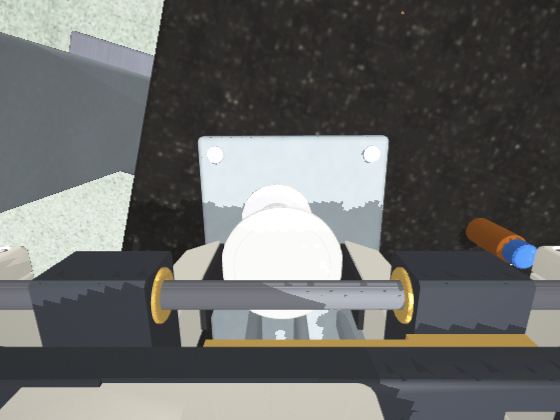

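Run:
```python
from h import *
c=P("wrist")
print("case",cast(c,(282.5,266.5),91).round(1), "rad mm",59.5*(-(c[1].T@c[2])[2]-91)/320)
need((471.1,53.9,62),.29)
w=cv2.imread("pics/w3.png");g=cv2.cvtColor(w,cv2.COLOR_BGR2GRAY)
cv2.imwrite("pics/w3z.png",cv2.resize(w[120:350,190:400],None,fx=2.6,fy=2.6,interpolation=cv2.INTER_CUBIC))
```

```text
case [474.4  53.1  91. ] rad mm 27.9710628179144
tcp [474.8  53.8  83.7] rot [ 3.139 -0.007  0.288] F [-0.  -0.7 -0.1] w 61.4 t 8.8
d mm [ -3.7   0.1 -21.7] units [-0.18  0.   -1.09] ang units [0.   0.07 0.02]
```

View pics/w3z.png

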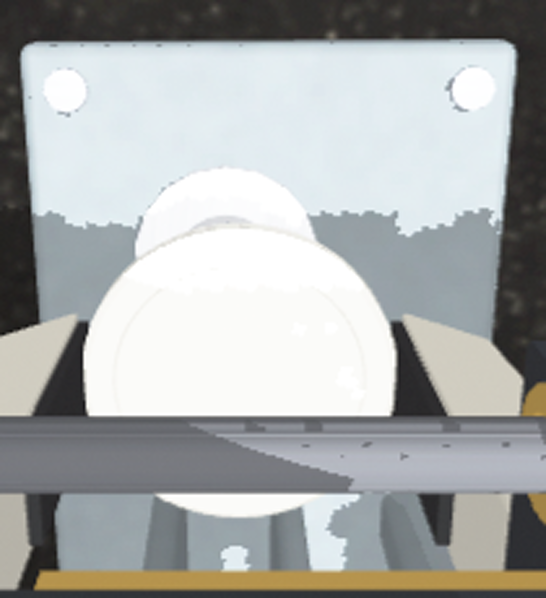

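```bash
python3 - <<'E'
from h import *
c=P("wrist");X=cast(c,(282.3,262.7),91)
print("case",X.round(1),"depth",(c[1]@X+c[2])[2])
# foot top arc etc
E
python3 -m jog '{"xyz":[[-0.18,0,-0.3],[0,0,-0.3],[0,0,0]],"angular":[[0,0.07,0.02],[0,0,0],[0,0,0]]}'
python3 -c "
from h import *
need((471.1,53.9,60),.29)"
```

```text
case [473.7  55.1  91. ] depth 164.91258617093825
time: 9.1
tool_pos: [471.2, 53.8, 71.6]
tcp_rot: [3.141, -0.001, 0.291]
contact_force: [-0.2, 0.3, -0.9]
grip_width: 61.6
tcp [471.2  53.8  71.6] rot [ 3.141e+00 -1.000e-03  2.910e-01] F [-0.2  0.3 -0.9] w 61.6 t 9.1
d mm [ -0.1   0.1 -11.6] units [-0.01  0.   -0.58] ang units [ 0.    0.01 -0.01]
```

```bash
python3 -m jog '{"xyz":[[0,-0.02,-0.3],[0,0,-0.2],[0,0,-0.1],[0,0,0]],"angular":[[0,0,0],[0,0,0],[0,0,0],[0,0,0]]}'
python3 -c "
from h import *
need((471.1,53.5,59.3),.29)"
```

```text
time: 9.5
tool_pos: [471.3, 53.4, 58.8]
tcp_rot: [3.141, -0.001, 0.291]
contact_force: [-1.7, -0.0, 5.9]
grip_width: 61.6
tcp [471.3  53.4  58.8] rot [ 3.141e+00 -1.000e-03  2.910e-01] F [-1.7 -0.   5.9] w 61.6 t 9.5
d mm [-0.2  0.1  0.5] units [-0.01  0.01  0.02] ang units [ 0.    0.01 -0.  ]
```

```bash
python3 -m jog '{"xyz":[[0,0,0.03],[0,0,0],[0,0,0],[0,0,0],[0,0,0],[0,0,0]],"angular":[[0,0,0],[0,0,0],[0,0,0],[0,0,0],[0,0,0],[0,0,0]]}' -1
python3 -c "
from h import *
need((471.1,53.5,120),.29)
cv2.imwrite('pics/w4.png',capture('wrist')[:,:,::-1])"
```

```text
time: 10.1
tool_pos: [471.5, 53.4, 59.2]
tcp_rot: [3.141, -0.001, 0.29]
contact_force: [0.4, -0.7, -1.0]
grip_width: 92.0
tcp [471.5  53.4  59.2] rot [ 3.141e+00 -1.000e-03  2.900e-01] F [ 0.4 -0.7 -1. ] w 92.0 t 10.1
d mm [-0.4  0.1 60.8] units [-0.02  0.01  3.04] ang units [ 0.    0.01 -0.  ]
```

View pics/w4.png

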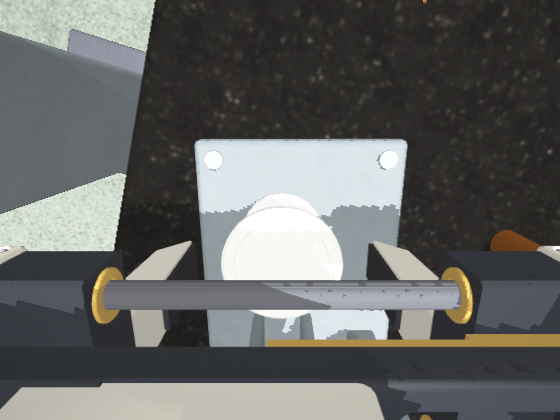

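```bash
python3 -m jog '{"xyz":[[0,0,0.3],[0,0,0.7],[0,0,1],[0,0,1],[0,0,1],[0,0,1],[0,0,1],[0,0,1],[0,0,1],[0,0,0.7]],"angular":[[0,0,0],[0,0,0],[0,0,0],[0,0,0],[0,0,0],[0,0,0],[0,0,0],[0,0,0],[0,0,0],[0,0,0]]}'
python3 -m jog '{"xyz":[[0,-1,0.5],[0,-1,0],[0,-1,0],[0,0,0],[0,0,0]],"angular":[[0,0,0],[0,0,0],[0,0,0],[0,0,0],[0,0,0]]}'
python3 - <<'E'
from h import *
need((471.1,0,260),.29)
c=P("wrist");w=capture('wrist')[:,:,::-1];cv2.imwrite('pics/w5.png',w);np.savez("c5.npz",K=c[0],R=c[1],t=c[2])
E
```

```text
time: 11.15
tool_pos: [468.7, 53.5, 242.0]
tcp_rot: [-3.141, 0.002, 0.29]
contact_force: [0.3, -0.1, -0.9]
grip_width: 91.4
time: 11.65
tool_pos: [469.1, -7.6, 257.6]
tcp_rot: [3.139, -0.006, 0.292]
contact_force: [-1.2, -0.4, 1.1]
grip_width: 92.2
tcp [469.1  -7.6 257.6] rot [ 3.139 -0.006  0.292] F [-1.2 -0.4  1.1] w 92.2 t 11.65
d mm [2.  7.6 2.4] units [0.1  0.38 0.12] ang units [ 0.01  0.06 -0.02]
```

View pics/w5.png

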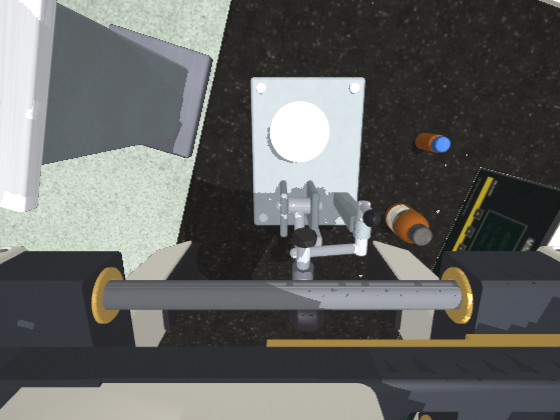

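Run:
```python
from h import *
d=np.load("c5.npz");c=(d['K'],d['R'],d['t'])
g=cv2.cvtColor(cv2.imread('pics/w5.png'),cv2.COLOR_BGR2GRAY)
m=(g[95:175,262:340]>238).astype(np.uint8);m=cv2.morphologyEx(m,cv2.MORPH_OPEN,np.ones((9,9)))
cs,_=cv2.findContours(m,0,1);k=max(cs,key=cv2.contourArea);(x,y),r=cv2.minEnclosingCircle(k)
u=(x+262,y+95);X=cast(c,u,67);print(u,r,"mm",r/320*(c[1]@X+c[2])[2],X)
for q,n in (((261,88),'b1'),((354,88),'b2')):print(n,cast(c,q,14.5))
print("b1 earlier 415.5 86.4, b2 521.5 118.3")
r=X[:2]-[471.1,53.9];print(r)
print("tab pix",proj(c,(543,6.4,162.7)))
```

```text
(299.3708953857422, 131.13457489013672) 30.488149642944336 mm 32.31815715722291 [470.4660202   53.48221256  67.        ]
b1 [415.94232849  86.06857019  14.5       ]
b2 [520.8689235  117.71341813  14.5       ]
b1 earlier 415.5 86.4, b2 521.5 118.3
[-0.6339798  -0.41778744]
tab pix [372.04117775 218.2458569 ]
```

```bash
python3 -m jog '{"xyz":[[0,0,0.5],[0,0,0.3],[0,0,0],[0,0,0],[0,0,0],[0,0,0],[0.5,0,0],[0.5,0.2,0],[0.5,0.2,0],[0.5,0.2,0]],"angular":[[0,0,-1],[0,0,-1],[0,0,-1],[0,0,-1],[0,0,-1],[0,0,-1],[0,0,-1],[0,0,-1],[0,0,-1],[0,0,-1]]}' 1
python3 - <<'E'
from h import *
def W(x,y,z):return(471.1+.286*x+.958*y,53.9-.958*x+.286*y,z)
need(W(56,25,205),.29-np.pi/2);print(bot.get_obs()['joint_positions'])
E
```

```text
time: 12.7
tool_pos: [507.9, 14.1, 274.1]
tcp_rot: [3.141, -0.002, -0.788]
contact_force: [0.1, -0.6, 0.2]
grip_width: 16.0
tcp [507.9  14.1 274.1] rot [ 3.141e+00 -2.000e-03 -7.880e-01] F [ 0.1 -0.6  0.2] w 16.0 t 12.7
d mm [  3.2  -6.7 -69.1] units [ 0.16 -0.33 -3.46] ang units [ 0.01  0.01 -4.71]
[-1.22540745e-01  2.76265111e-01  1.48550197e+00 -1.12182051e-03
  1.37858326e+00  6.65392435e-01]
```

```bash
python3 -m jog '{"xyz":[[0.16,-0.33,0],[0,0,0],[0,0,0],[0,0,0],[0,0,-0.5],[0,0,-1],[0,0,-1],[0,0,-0.7],[0,0,0],[0,0,0]],"angular":[[0,0,-1],[0,0,-1],[0,0,-1],[0,0,-1],[0,0,-0.7],[0,0,0],[0,0,0],[0,0,0],[0,0,0],[0,0,0]]}' 1
python3 - <<'E'
from h import *
def W(x,y,z):return(471.1+.286*x+.958*y,53.9-.958*x+.286*y,z)
need(W(56,25,151),.29-np.pi/2)
cv2.imwrite('pics/w6.png',capture('wrist')[:,:,::-1])
for n in("scene","side"):cv2.imwrite(f"pics/{n}6.png",cv2.resize(capture(n)[150:290,220:360,::-1],(400,400),interpolation=cv2.INTER_CUBIC))
cv2.imwrite('pics/ss6.png',cv2.hconcat([cv2.imread('pics/%s6.png'%n) for n in('scene','side')]))
E
```

```text
time: 13.7
tool_pos: [511.1, 18.1, 207.6]
tcp_rot: [3.141, 0.002, -1.293]
contact_force: [0.5, -0.6, 1.4]
grip_width: -0.1
tcp [511.1  18.1 207.6] rot [ 3.141e+00  2.000e-03 -1.293e+00] F [ 0.5 -0.6  1.4] w -0.1 t 13.7
d mm [ -0.1 -10.7 -56.6] units [-0.   -0.53 -2.83] ang units [-0.02 -0.01  0.12]
```

View pics/w6.png

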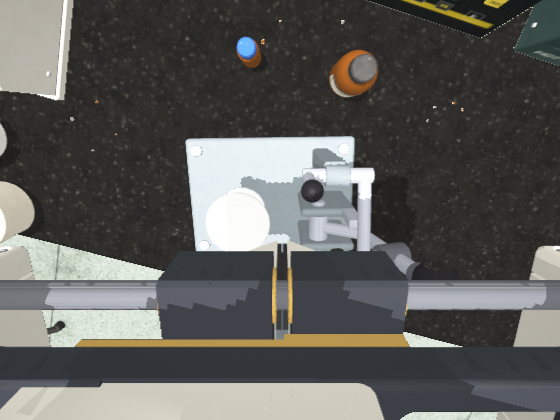

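View pics/ss6.png

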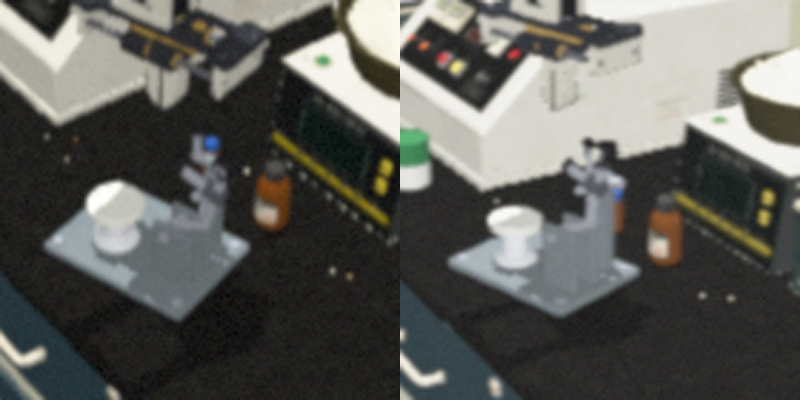

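Run:
```python
from h import *
o=[]
for n in("scene","side"):
    w=capture(n)[:,:,::-1].copy();c=P(n);u=proj(c,bot.get_obs()['tool_pos']);print(u, proj(c,(511.1,18.1,282)))
    cr=cv2.resize(w[100:260,210:370],None,fx=2.5,fy=2.5,interpolation=cv2.INTER_CUBIC)
    cv2.circle(cr,tuple(int(a) for a in ((u-[210,100])*2.5)),4,(0,0,255),1);o.append(cr)
cv2.imwrite('pics/ss7.png',cv2.hconcat(o))
```

```text
[277.53632497 185.49524698] [277.60226805 164.5767745 ]
[274.91172846 187.5689463 ] [274.57502895 165.55388907]
```

View pics/ss7.png

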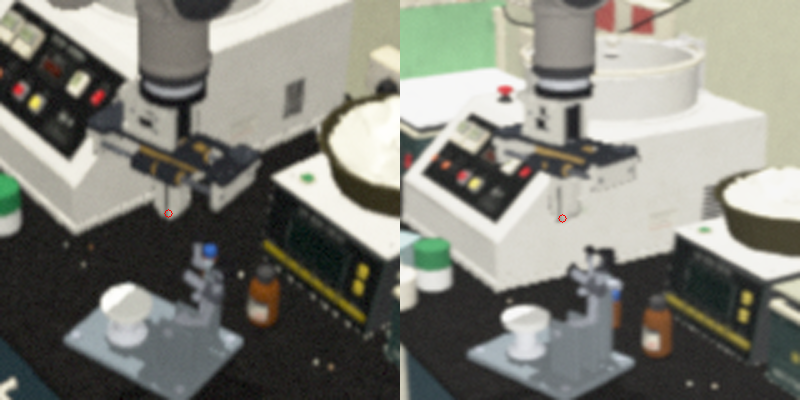

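Run:
```python
from h import *
o=bot.get_obs()['tool_pos']
for n in("scene","side"):
    c=P(n)
    for sx in(95,):
      for sy in(-37,37):
        for z in(20,45,66):
            X=o+[.286*sx+.958*sy,-.958*sx+.286*sy,z];print(n,sx,sy,z,((proj(c,X)-[210,100])*2.5+[0 if n=="scene" else 400,0]).round(0))
```

```text
scene 95 -37 20 [219. 247.]
scene 95 -37 45 [220. 229.]
scene 95 -37 66 [221. 214.]
scene 95 37 20 [256. 214.]
scene 95 37 45 [257. 197.]
scene 95 37 66 [258. 182.]
side 95 -37 20 [599. 230.]
side 95 -37 45 [599. 210.]
side 95 -37 66 [599. 194.]
side 95 37 20 [638. 214.]
side 95 37 45 [638. 195.]
side 95 37 66 [638. 179.]
```

```bash
python3 -m jog '{"xyz":[[0,-0.45,0],[0,0,0],[0,0,-0.7],[0,0,-0.7],[0,0,-0.7],[0,0,-0.5],[0,0,0]],"angular":[[-0.02,-0.01,0.12],[0,0,0],[0,0,0],[0,0,0],[0,0,0],[0,0,0],[0,0,0]]}'
python3 - <<'E'
from h import *
def W(x,y,z):return(471.1+.286*x+.958*y,53.9-.958*x+.286*y,z)
need(W(56,26,151),.29-np.pi/2)
E
```

```text
time: 14.65
tool_pos: [512.8, 5.9, 156.8]
tcp_rot: [-3.136, -0.003, -1.282]
contact_force: [-0.2, -0.3, -0.8]
grip_width: 0.5
tcp [512.8   5.9 156.8] rot [-3.136e+00 -3.000e-03 -1.282e+00] F [-0.2 -0.3 -0.8] w 0.5 t 14.65
d mm [-0.7  1.8 -5.8] units [-0.04  0.09 -0.29] ang units [0.02 0.06 0.01]
```

```bash
python3 -m jog '{"xyz":[[0.2,0.14,-0.25],[0.48,0.14,0],[0.48,0.14,0],[0.48,0.14,-0.1],[0.48,0.14,-0.15],[0.48,0.14,-0.2],[0,0,0]],"angular":[[0.02,0.06,0],[0,0,0],[0,0,0],[0,0,0],[0,0,0],[0,0,0],[0,0,0]]}'
cat >> h.py <<'E'
def W(x,y,z):return(471.1+.286*x+.958*y,53.9-.958*x+.286*y,z)
def pr(p=None):
    p=bot.get_obs()['tool_pos'] if p is None else p
    r=p[:2]-[471.1,53.9];return np.array([.286*r[0]-.958*r[1],.958*r[0]+.286*r[1],p[2]]).round(1)
E
python3 - <<'E'
from h import *
need(W(56,78,138),.29-np.pi/2);print(pr())
cv2.imwrite('pics/w8.png',capture('wrist')[:,:,::-1])
E
```

```text
time: 15.35
tool_pos: [570.7, 24.7, 143.5]
tcp_rot: [-3.139, 0.0, -1.282]
contact_force: [-1.0, 1.3, 2.8]
grip_width: 0.4
tcp [570.7  24.7 143.5] rot [-3.139  0.    -1.282] F [-1.   1.3  2.8] w 0.4 t 15.35
d mm [-8.8 -2.2 -5.5] units [-0.44 -0.11 -0.27] ang units [-0.01  0.02  0.01]
[ 56.4  87.1 143.5]
```

View pics/w8.png

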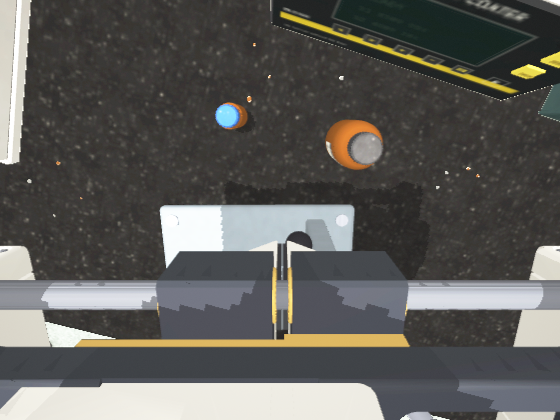

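```bash
python3 -m jog '{"xyz":[[0,0,0.5],[0,0,1],[0,0,1],[0,0,1],[-0.5,-0.14,1],[-0.5,-0.14,1],[-0.5,-0.14,0],[-0.5,-0.14,0],[0,0,0],[0,0,0]],"angular":[[0,0,0],[0,0,0],[0,0,0],[0,0,0],[0,0,0],[0,0,0],[0,0,0],[0,0,0],[0,0,0],[0,0,0]]}'
python3 - <<'E'
from h import *
need(W(140,0,260),.29);print(pr())
c=P("wrist");w=capture('wrist')[:,:,::-1];cv2.imwrite('pics/w9.png',w);np.savez("c9.npz",K=c[0],R=c[1],t=c[2])
for a in(.18,1.0,1.1,1.2,1.45):
    l=a-.25;print(a,proj(c,W(66,58+38*np.sin(l),125+38*np.cos(l))))
E
```

```text
time: 16.4
tool_pos: [526.8, 11.0, 261.2]
tcp_rot: [-3.136, -0.003, -1.283]
contact_force: [-0.6, -0.6, 0.7]
grip_width: 0.6
tcp [526.8  11.  261.2] rot [-3.136e+00 -3.000e-03 -1.283e+00] F [-0.6 -0.6  0.7] w 0.6 t 16.4
d mm [-15.6 -91.3  -1.2] units [-0.78 -4.56 -0.06] ang units [-0.04  0.06 15.02]
[ 57.   41.1 261.2]
0.18 [291.95333519 191.42870095]
1.0 [291.77007868 155.05949558]
1.1 [291.6811498  151.49626622]
1.2 [291.58141078 148.29972293]
1.45 [291.29536207 142.11163203]
```

View pics/w9.png

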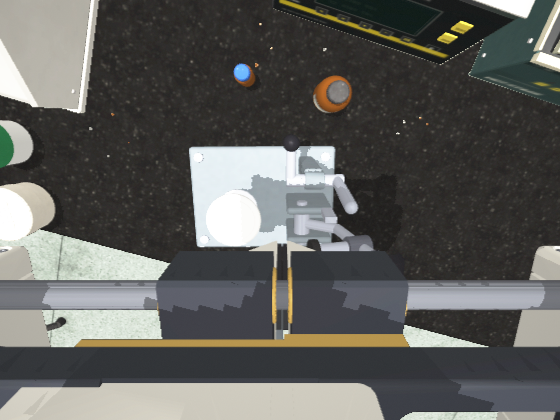

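```bash
python3 -m jog '{"xyz":[[0,-0.3,0],[-0.1,-0.5,0],[-0.1,-0.5,0],[-0.1,-0.5,0],[-0.1,-0.5,0],[-0.1,-0.5,0],[-0.1,-0.5,0],[-0.1,-0.5,0],[-0.1,-0.3,0],[0,0,0]],"angular":[[0,0,1],[0,0,1],[0,0,1],[0,0,1],[0,0,1],[0,0,1],[0,0,1],[0,0,1],[0,0,1],[0,0,1]]}' 0
python3 - <<'E'
from h import *
need(W(140,0,260),.29);print(pr())
E
```

```text
time: 17.45
tool_pos: [511.1, -72.9, 252.2]
tcp_rot: [-3.142, 0.009, -0.192]
contact_force: [-0.2, 0.2, -0.0]
grip_width: 46.3
tcp [511.1 -72.9 252.2] rot [-3.142  0.009 -0.192] F [-0.2  0.2 -0. ] w 46.3 t 17.45
d mm [ 0.  -7.3  7.8] units [ 0.   -0.37  0.39] ang units [ 0.   -0.09  4.61]
[132.9   2.1 252.2]
```

```bash
python3 -m jog '{"xyz":[[0,-0.37,0.2],[0,0,0],[0,0,0],[0,0,0],[0,0,0],[0,0,0],[0,0,0]],"angular":[[0,-0.09,1],[0,0,1],[0,0,1],[0,0,1],[0,0,0.6],[0,0,0],[0,0,0]]}' 0
python3 - <<'E'
from h import *
need(W(140,0,260),.29);print(pr())
o=[]
for n in("scene","side"):
    w=capture(n)[:,:,::-1].copy();c=P(n)
    cr=cv2.resize(w[130:270,220:360],None,fx=2.857,fy=2.857,interpolation=cv2.INTER_CUBIC)
    for X in(W(140,0,189),bot.get_obs()['tool_pos']):
        u=proj(c,X);cv2.circle(cr,tuple(int(a) for a in ((u-[220,130])*2.857)),4,(0,0,255),1)
    o.append(cr)
cv2.imwrite('pics/ss10.png',cv2.hconcat(o))
E
```

```text
time: 18.15
tool_pos: [511.9, -80.5, 250.3]
tcp_rot: [-3.136, 0.008, 0.31]
contact_force: [0.1, -0.3, -1.1]
grip_width: 46.1
tcp [511.9 -80.5 250.3] rot [-3.136  0.008  0.31 ] F [ 0.1 -0.3 -1.1] w 46.1 t 18.15
d mm [-0.8  0.3  9.7] units [-0.04  0.02  0.48] ang units [-0.03 -0.09 -0.19]
[140.5   0.6 250.3]
```

View pics/ss10.png

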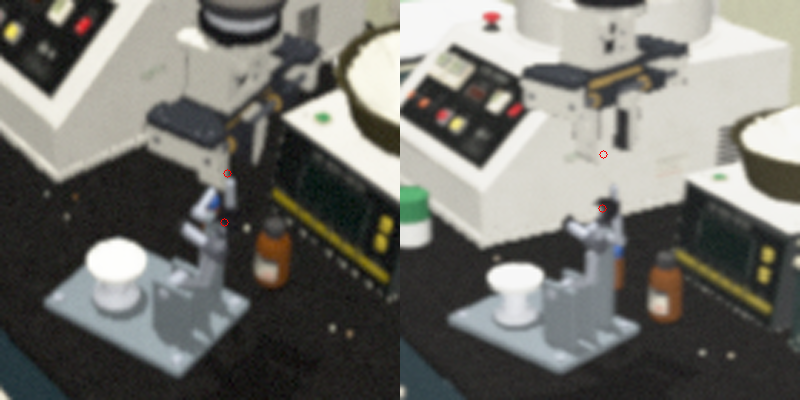

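```bash
python3 -m jog '{"xyz":[[-0.04,0.02,-0.5],[0,0,-0.7],[0,0,-0.7],[0,0,-0.7],[0,0,-0.5],[0,0,-0.3],[0,0,0],[0,0,0]],"angular":[[-0.03,-0.09,-0.19],[0,0,0],[0,0,0],[0,0,0],[0,0,0],[0,0,0],[0,0,0],[0,0,0]]}' 0
python3 - <<'E'
from h import *
need(W(140,0,179),.29);print(pr())
E
```

```text
time: 19.05
tool_pos: [512.0, -80.2, 180.6]
tcp_rot: [3.14, -0.003, 0.283]
contact_force: [0.5, -0.0, 0.6]
grip_width: 46.2
tcp [512.  -80.2 180.6] rot [ 3.14e+00 -3.00e-03  2.83e-01] F [ 0.5 -0.   0.6] w 46.2 t 19.05
d mm [-0.9  0.  -1.6] units [-0.04  0.   -0.08] ang units [0.01 0.03 0.06]
[140.2   0.8 180.6]
```

```bash
python3 -m jog '{"xyz":[[-0.04,0,-0.06],[0,0,0],[0,0,0],[0,0,0],[0,0,0],[0,0,0]],"angular":[[0,0.03,0.06],[0,0,0],[0,0,0],[0,0,0],[0,0,0],[0,0,0]]}' 1
python3 - <<'E'
from h import *
need(W(140,0,179),.29);print(pr())
E
```

```text
time: 19.65
tool_pos: [511.7, -80.4, 180.7]
tcp_rot: [3.139, -0.002, 0.29]
contact_force: [0.5, -0.1, -2.2]
grip_width: 27.6
tcp [511.7 -80.4 180.7] rot [ 3.139e+00 -2.000e-03  2.900e-01] F [ 0.5 -0.1 -2.2] w 27.6 t 19.65
d mm [-0.6  0.2 -1.7] units [-0.03  0.01 -0.09] ang units [ 0.01  0.02 -0.  ]
[140.3   0.5 180.7]
```

```bash
cat >> h.py <<'E'
def lev(n=6,step=.1,oz=-8.3):
    p=pr();k=p[:1][0],p[2]-oz
    th=np.arctan2(k[1]-75,k[0]-80);print("knob est",k,"th",th-1.086,"r",np.hypot(k[0]-80,k[1]-75),"y",p[1])
    q=np.array(k);y=p[1]
    for i in range(1,n+1):
        a=th+step*i;z=np.array([80+128.5*np.cos(a),75+128.5*np.sin(a)]);d=z-q;q=z
        dy=-y if i==1 else 0
        print(round(a-1.086,2),np.round(np.array([.286*d[0]+.958*dy,-.958*d[0]+.286*dy,d[1]])/20,2))
E
python3 - <<'E'
from h import *
lev(6,.1)
E
```

```text
knob est (np.float64(140.3), np.float64(189.0)) th -0.0017401042099418618 r 128.96546049233493 y 0.5
0.1 [-0.19  0.56  0.25]
0.2 [-0.17  0.58  0.21]
0.3 [-0.18  0.6   0.15]
0.4 [-0.18  0.61  0.09]
0.5 [-0.18  0.61  0.02]
0.6 [-0.18  0.61 -0.04]
```

```bash
python3 -m jog '{"xyz":[[-0.17,0.56,0.25],[-0.17,0.58,0.21],[-0.18,0.6,0.15],[0,0,0]],"angular":[[0,0,0],[0,0,0],[0,0,0],[0,0,0]]}' 1
python3 - <<'E'
from h import *
need(W(140,0,179),.29)
lev(6,.1)
c=P("wrist");cv2.imwrite('pics/w11.png',capture('wrist')[:,:,::-1])
E
```

```text
time: 20.05
tool_pos: [501.0, -44.8, 193.6]
tcp_rot: [3.136, -0.002, 0.29]
contact_force: [1.3, -2.5, -4.0]
grip_width: 27.8
tcp [501.  -44.8 193.6] rot [ 3.136e+00 -2.000e-03  2.900e-01] F [ 1.3 -2.5 -4. ] w 27.8 t 20.05
d mm [ 10.1 -35.4 -14.6] units [ 0.51 -1.77 -0.73] ang units [0.05 0.03 0.  ]
knob est (np.float64(103.1), np.float64(201.9)) th 0.30473479704910544 r 128.9853480051126 y 0.4
0.4 [-0.2   0.61  0.06]
0.5 [-0.18  0.61  0.02]
0.6 [-0.18  0.61 -0.04]
0.7 [-0.18  0.61 -0.11]
0.8 [-0.18  0.59 -0.17]
0.9 [-0.17  0.57 -0.23]
```

View pics/w11.png

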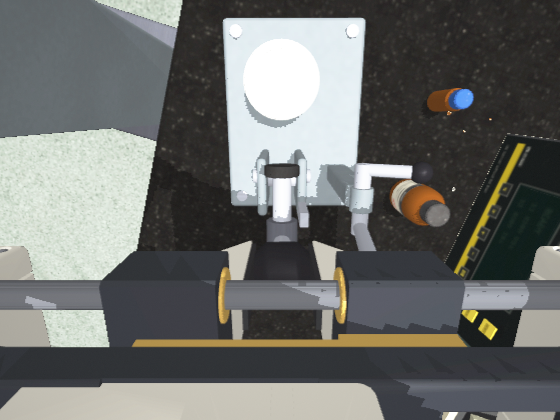

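```bash
python3 -m jog '{"xyz":[[-0.2,0.61,0.06],[-0.18,0.61,0.02],[-0.18,0.61,-0.04],[-0.18,0.61,-0.11],[-0.18,0.59,-0.17],[0,0,0]],"angular":[[0,0,0],[0,0,0],[0,0,0],[0,0,0],[0,0,0],[0,0,0]]}' 1
python3 - <<'E'
from h import *
need(W(140,0,179),.29)
lev(6,.1)
E
```

```text
time: 20.7
tool_pos: [482.2, 17.9, 189.5]
tcp_rot: [3.131, -0.004, 0.29]
contact_force: [1.8, -4.0, -2.6]
grip_width: 27.5
tcp [482.2  17.9 189.5] rot [ 3.131 -0.004  0.29 ] F [ 1.8 -4.  -2.6] w 27.5 t 20.7
d mm [ 29.  -98.1 -10.5] units [ 1.45 -4.91 -0.53] ang units [ 0.08  0.06 -0.  ]
knob est (np.float64(37.7), np.float64(197.8)) th 0.8165295055084398 r 129.8812149619798 y 0.3
0.92 [-0.18  0.55 -0.3 ]
1.02 [-0.16  0.55 -0.3 ]
1.12 [-0.15  0.51 -0.35]
1.22 [-0.14  0.48 -0.4 ]
1.32 [-0.13  0.44 -0.45]
1.42 [-0.12  0.39 -0.5 ]
```

```bash
python3 -m jog '{"xyz":[[-0.18,0.55,-0.3],[-0.16,0.55,-0.3],[-0.15,0.51,-0.35],[-0.14,0.48,-0.4],[0,0,0]],"angular":[[0.08,0.06,0],[0,0,0],[0,0,0],[0,0,0],[0,0,0]]}' 1
python3 - <<'E'
from h import *
need(W(140,0,179),.29)
lev(6,.1)
E
```

```text
time: 21.2
tool_pos: [468.7, 62.9, 162.6]
tcp_rot: [-3.141, -0.001, 0.291]
contact_force: [0.7, -3.2, 1.5]
grip_width: 27.4
tcp [468.7  62.9 162.6] rot [-3.141e+00 -1.000e-03  2.910e-01] F [ 0.7 -3.2  1.5] w 27.4 t 21.2
d mm [  42.5 -143.1   16.4] units [ 2.12 -7.15  0.82] ang units [-0.01  0.   -0.01]
knob est (np.float64(-9.3), np.float64(170.9)) th 1.234572416147744 r 131.03930707997506 y 0.2
1.33 [-0.11  0.34 -0.55]
1.43 [-0.11  0.38 -0.5 ]
1.53 [-0.1   0.33 -0.54]
1.63 [-0.08  0.28 -0.57]
1.73 [-0.07  0.22 -0.6 ]
1.83 [-0.05  0.16 -0.62]
```

```bash
python3 -m jog '{"xyz":[[-0.11,0.34,-0.55],[-0.11,0.38,-0.5],[-0.1,0.33,-0.54],[-0.08,0.28,-0.57],[0,0,0]],"angular":[[0,0,0],[0,0,0],[0,0,0],[0,0,0],[0,0,0]]}' 1
python3 - <<'E'
from h import *
need(W(140,0,179),.29)
lev(3,.1)
cv2.imwrite('pics/w12.png',capture('wrist')[:,:,::-1])
E
```

```text
time: 21.7
tool_pos: [459.5, 93.3, 118.7]
tcp_rot: [-3.136, -0.001, 0.291]
contact_force: [-0.5, -2.1, 3.7]
grip_width: 27.4
tcp [459.5  93.3 118.7] rot [-3.136e+00 -1.000e-03  2.910e-01] F [-0.5 -2.1  3.7] w 27.4 t 21.7
d mm [  51.6 -173.5   60.3] units [ 2.58 -8.68  3.02] ang units [-0.05 -0.01 -0.01]
knob est (np.float64(-41.0), np.float64(127.0)) th 1.64970385866198 r 131.70041761513136 y 0.2
1.75 [-0.03  0.07 -0.67]
1.85 [-0.05  0.16 -0.62]
1.95 [-0.03  0.1  -0.63]
```

View pics/w12.png

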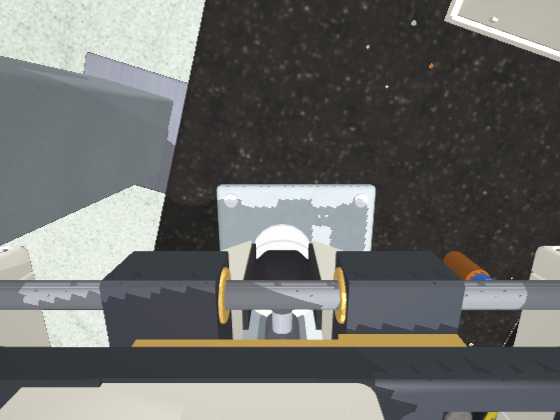

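```bash
python3 -m jog '{"xyz":[[-0.03,0.1,-0.4],[-0.02,0.07,-0.3],[-0.02,0.05,-0.3],[0,0,-0.1],[0,0,0]],"angular":[[-0.05,0,0],[0,0,0],[0,0,0],[0,0,0],[0,0,0]]}' 1
python3 - <<'E'
from h import *
need(W(-45,0,96),.29)
lev(1,.1)
E
```

```text
time: 22.25
tool_pos: [457.7, 99.8, 99.5]
tcp_rot: [-3.135, 0.0, 0.289]
contact_force: [-1.3, -2.8, 5.3]
grip_width: 27.8
tcp [457.7  99.8  99.5] rot [-3.135  0.     0.289] F [-1.3 -2.8  5.3] w 27.8 t 22.25
d mm [ 0.6 -2.8 -3.5] units [ 0.03 -0.14 -0.18] ang units [-0.06 -0.02  0.01]
knob est (np.float64(-47.8), np.float64(107.8)) th 1.8043640718412302 r 131.9419569356162 y 0.2
1.9 [ 0.   -0.04 -0.67]
```

```bash
python3 -m jog '{"xyz":[[0,-0.05,-0.2],[0,0,-0.2],[0,0,-0.2]],"angular":[[-0.06,0,0],[0,0,0],[0,0,0]]}' 1
python3 - <<'E'
from h import *
need(W(-45,0,96),.29)
lev(1,.1)
E
```

```text
time: 22.55
tool_pos: [457.3, 101.5, 90.8]
tcp_rot: [-3.136, 0.0, 0.286]
contact_force: [-8.8, -0.6, 29.5]
grip_width: 27.9
tcp [457.3 101.5  90.8] rot [-3.136  0.     0.286] F [-8.8 -0.6 29.5] w 27.9 t 22.55
d mm [ 0.9 -4.5  5.2] units [ 0.05 -0.23  0.26] ang units [-0.05 -0.02  0.04]
knob est (np.float64(-49.6), np.float64(99.1)) th 1.8717359182956363 r 131.82173568877022 y 0.4
1.97 [ 0.   -0.08 -0.67]
```

```bash
python3 -m jog '{"xyz":[[0,0,-0.02],[0,0,-0.02],[0,0,-0.02]],"angular":[[0,0,0],[0,0,0],[0,0,0]]}' 1
python3 - <<'E'
from h import *
need(W(-45,0,96),.29)
lev(1,.1)
o=[]
for n in("scene","side"):
    w=capture(n)[:,:,::-1].copy()
    o.append(cv2.resize(w[150:270,215:335],(400,400),interpolation=cv2.INTER_CUBIC))
cv2.imwrite('pics/ss13.png',cv2.hconcat(o));cv2.imwrite('pics/w13.png',capture('wrist')[:,:,::-1])
need(W(-45,0,96),.29)
E
```

```text
time: 22.85
tool_pos: [457.4, 100.9, 93.5]
tcp_rot: [-3.136, -0.001, 0.286]
contact_force: [-2.5, 0.7, 5.1]
grip_width: 27.5
tcp [457.4 100.9  93.5] rot [-3.136e+00 -1.000e-03  2.860e-01] F [-2.5  0.7  5.1] w 27.5 t 22.85
d mm [ 0.9 -3.9  2.5] units [ 0.04 -0.2   0.13] ang units [-0.05 -0.01  0.04]
knob est (np.float64(-49.0), np.float64(101.8)) th 1.850754539884133 r 131.75446861492023 y 0.3
1.95 [ 0.   -0.06 -0.67]
tcp [457.3 101.   93.3] rot [-3.136 -0.     0.286] F [-2.   0.1  5.9] w 27.5 t 23.0
d mm [ 0.9 -4.   2.7] units [ 0.05 -0.2   0.14] ang units [-0.06 -0.01  0.04]
```

View pics/ss13.png

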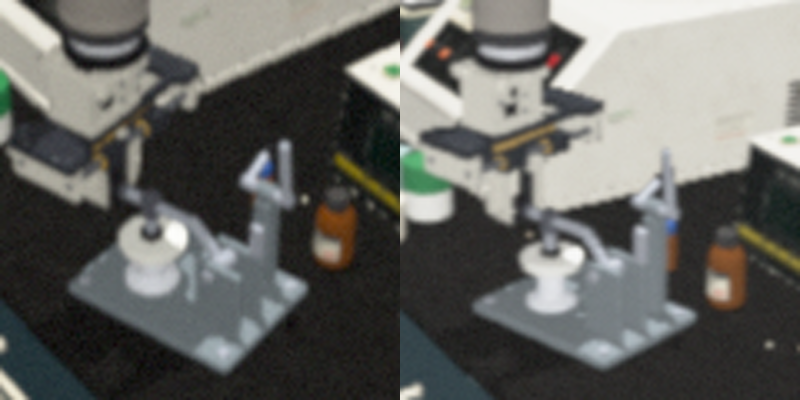

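View pics/w13.png

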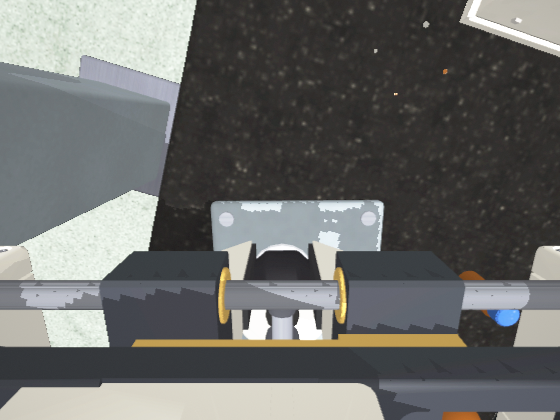

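```bash
python3 -m jog '{"xyz":[[0,0,-0.12]],"angular":[[0,0,0]]}' 1
python3 - <<'E'
from h import *
need(W(-45,0,96),.29)
w=capture("side");need(W(-45,0,96),.29);capture("side");need(W(-45,0,96),.29);lev(1)
E
```

```text
time: 23.1
tool_pos: [457.3, 101.2, 92.0]
tcp_rot: [-3.135, -0.001, 0.285]
contact_force: [-6.4, 3.1, 19.1]
grip_width: 27.6
tcp [457.3 101.2  92. ] rot [-3.135e+00 -1.000e-03  2.850e-01] F [-6.4  3.1 19.1] w 27.6 t 23.1
d mm [ 0.9 -4.2  4. ] units [ 0.05 -0.21  0.2 ] ang units [-0.07 -0.01  0.05]
tcp [457.3 101.3  92. ] rot [-3.135e+00 -1.000e-03  2.850e-01] F [-5.3  2.2 18. ] w 27.6 t 23.15
d mm [ 0.9 -4.3  4. ] units [ 0.05 -0.21  0.2 ] ang units [-0.07 -0.01  0.05]
tcp [457.3 101.2  92.2] rot [-3.135e+00 -1.000e-03  2.850e-01] F [-5.   1.  16.1] w 27.7 t 23.2
d mm [ 0.9 -4.2  3.8] units [ 0.05 -0.21  0.19] ang units [-0.06 -0.01  0.05]
knob est (np.float64(-49.3), np.float64(100.5)) th 1.8608756587624893 r 131.7905155919803 y 0.3
1.96 [ 0.01 -0.07 -0.67]
```

```bash
python3 -c "
from plant import bot
print(bot.close_job());o=bot.get_obs();print(o['contact_force'],o['tool_pos'])"
```

```text
the job is handed in; nothing more can be done
None
the job is handed in; nothing more can be done
```

I set the case on the pedestal and let it go, flipped the catch over, then gripped the lever's knob and brought it down to its stop. I handed the job in at about 23 s, with the lever still held down.

- **Case:** after release it measured 0.8 mm off the pedestal's axis and lay flat. I did not measure it again under the pad; the last pictures show the pad coming down on its middle.
- **Catch:** I measured its angle at about 1.4 rad after flipping it. The last pictures show it still over.
- **Lever:** the tool position puts it at about 1.86 rad, slightly past the 1.82 stop. The knob also came out 131.8 mm from the hinge instead of 128.5, so it had probably shifted 2–3 mm in the grip. The push back rose to 29 N as I pressed down, well above the 6 N spring, so I take the lever to be on its stop. It was 16 N and easing slightly at hand-in.
- **Not checked directly:** I could not measure the pad's force on the case. I did not re-measure the bystanders, but I saw no contact with any of them.

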